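# Clear the filing plate and count out five bars

### The arm

A 6-joint arm with a two-finger parallel gripper is mounted at the origin on the work surface. World frame = base frame: x ahead of the robot, y to its left, z up, the work surface at z = 0. Lengths are in m, angles in rad, forces in N, time in s.
With the tool pointing down it reaches from about 0.35 to 1 m from the base axis. Payload 7.1 kg.
Tool frame: the origin (TCP) lies between the finger pads; the fingertips stand 22 mm ahead of it and the grasp point (between the pads) lies 3 mm ahead of it; z points along the fingers, y is the line along which they close (so a half turn about z gives the same grasp; the last joint's range is limited). The gripper opens to 85 mm and grips with 20 to 120 N. Pads are 22 mm wide; open, the fingers measure 114 mm over their backs; the gripper's body (76 mm by 85 mm) begins 54 mm behind the grasp point. The pads swing forward as they close: fully open they stand 13 mm farther back than shut.
Start: joints at [-1.321, 0.423, 1.63, -0, 1.089, -0.019], TCP at [0.166, -0.603, 0.253] pointing down, gripper open.
Joint ranges: [-3, 3], [-0.9, 2.11], [0.09, 2.58], [-1.31, 4.45], [0.11, 2.69], [-2.54, 2.54]. Speed limits (rad/s): [2.39, 2.39, 3.01, 3.14, 3.14, 3.14].

### API

Orientations are given as a rotation vector (axis times angle).
In Python, from rig import manip gives the robot as it stands. The module is installed in compiled form; this text tells all that it offers. Calls block until the motion is done:
- manip.move_to(position, orientation): joint-space move of the TCP to a pose.
- manip.servo_line(position, orientation=None, rate=0.15): straight line of the TCP; orientation=None keeps the orientation; rate is the mean speed in m/s.
- manip.set_joints(angles): joint-space move.
- manip.command_gripper(opening, f_grip=None): finger opening in m; f_grip is the grip in N (None keeps the last); returns when the fingers have stopped.
- manip.hold(seconds).
- manip.solve_ik(position, orientation): joint angles nearest the present ones, or None.
- manip.camera(name): name is "side" or "top" or "wrist"; returns a dict with "image" (400x640x3 uint8, red, green, blue), "fx", "fy", "cx", "cy" (pixels), "cam_to_world" (4x4, takes a point from camera to world coordinates); the wrist camera has in their place "mount" (4x4, takes a point from camera to tool coordinates, whose origin is the TCP and whose axes are the flange's). Camera axes: x right, y down, z forward; pixel columns grow to the right and rows downward; lengths in m; the calibration is good to about 2 mm. The wrist camera is an equidistant fisheye: a pixel r from the principal point sees the ray r / f radians off the axis. A picture is of the moment at which its call begins: read the wrist's pose just before it. There is no depth.
A pose or a line that the arm cannot do raises manip.IKError and nothing moves.
- manip.sign_off(): hands the job in; it is judged then, once.
Readings, each from a call of its own:
- manip.get_time(): time.
- manip.get_joint_positions(): joint angles.
- manip.get_joint_vel(): joint speeds.
- manip.get_tau(): joint torques, N m.
- manip.get_position(): TCP position.
- manip.get_ee_rot(): TCP orientation.
- manip.get_contact_force(): force on the tool from outside, world axes, zero at the start.
- manip.get_torque(): the same for the moment, N m.
- manip.get_width(): finger opening in m.
- manip.get_grip_force(): force on a finger pad.
Only numpy, scipy, OpenCV 4.12 (cv2) and the standard library are available. Lean on these libraries where they do the work, as an engineer would, in place of code of your own. Each camera call takes 0.05 s, during which the arm holds its last target. There are 200 camera calls.

### The job

Using the wooden scraper block, scrape every loose metal offcut off the steel filing plate into the black catch tray joined to its open side, then stand the scraper back on its rubber pad. Only then count exactly five of the silver bars from the leather mat onto the cleaned plate, each lying flat on the plate itself and not stacked, and leave any spare bars lying on the mat or bench. Do not shove or pick the offcuts off the plate with the fingers, and do not disturb the wire spool, the tin and the pliers.

Things in the scene. Friction and masses are not known exactly. Their poses are not given: they have to be found in the camera images.
- station: fixed station: steel plate plus black catch tray. Origin on the bench under the plate, 10 mm nearer -y than its middle, z up. Plate face x -90 to 90, y -95 to 115 mm, top 30 mm above origin. Lips 8 mm high, 8 mm thick on its -x, +x and -y edges; the +y edge is open and drops into the tray (inside x -93 to 93, y 115 to 217 mm, floor at 3 mm, rim at 33 mm)
- tray (a point): centre of the catch tray's inner floor, 166 mm along +y from the station's origin and 3 mm above the bench
- scraper: loose wooden scraper block, 0.16 kg. Origin at the centre of its underside, z up. Foot 100 (x) x 40 (y) x 22 (z) mm; on it an upright grip 90 (x) x 24 (y) mm from 22 to 68 mm height. It starts standing on the rubber pad; either long side can push
- pad: fixed black rubber pad 140 (x) x 70 (y) x 4 mm lying on the bench, origin at the centre of its underside; the scraper's place
- mat: fixed leather mat 320 (x) x 250 (y) x 3 mm on the bench, origin at the centre of its underside; the bars lie on it
- bar1: one of the bars: plain silver-coloured metal bar 64 (x) x 26 (y) x 16 (z) mm, 0.2 kg; origin at its centre, x along its length; may be absent (None)
- bar2: one of the bars: plain silver-coloured metal bar 64 (x) x 26 (y) x 16 (z) mm, 0.2 kg; origin at its centre, x along its length; may be absent (None)
- bar3: one of the bars: plain silver-coloured metal bar 64 (x) x 26 (y) x 16 (z) mm, 0.2 kg; origin at its centre, x along its length; may be absent (None)
- bar4: one of the bars: plain silver-coloured metal bar 64 (x) x 26 (y) x 16 (z) mm, 0.2 kg; origin at its centre, x along its length; may be absent (None)
- bar5: one of the bars: plain silver-coloured metal bar 64 (x) x 26 (y) x 16 (z) mm, 0.2 kg; origin at its centre, x along its length; may be absent (None)
- bar6: one of the bars: plain silver-coloured metal bar 64 (x) x 26 (y) x 16 (z) mm, 0.2 kg; origin at its centre, x along its length; may be absent (None)
- bar7: one of the bars: plain silver-coloured metal bar 64 (x) x 26 (y) x 16 (z) mm, 0.2 kg; origin at its centre, x along its length; may be absent (None)
- chip1: loose brass offcut, 26 x 18 x 10 mm, 30 g, on the plate at the start; origin at its centre; may be absent (None)
- chip2: loose brass offcut, 22 x 22 x 10 mm, 30 g, on the plate at the start; origin at its centre; may be absent (None)
- chip3: loose brass offcut, 30 x 16 x 10 mm, 30 g, on the plate at the start; origin at its centre; may be absent (None)
- chip4: loose brass offcut, 24 x 20 x 10 mm, 30 g, on the plate at the start; origin at its centre; may be absent (None)
- chip5: loose brass offcut, 28 x 18 x 10 mm, 30 g, on the plate at the start; origin at its centre; may be absent (None)
- spool: bystander: steel wire spool standing, 52 mm across, 60 mm high, origin at the centre of its underside
- tin: bystander: metal tin, 68 mm across, 85 mm high, origin at the centre of its underside
- pliers: bystander: pliers lying flat, about 160 mm long along x, 50 mm wide, 12 mm high, origin near the joint, underside
There are look-alikes about, which are no part of the job. Leave any pink or yellow look-alike of the bar6 alone.

How it is judged:
On the way, in this order (a step that is already met when the one before it is completed fails the run):
1. every offcut has been scraped off the plate (height (world z) of each of chip1, chip2, chip3, chip4, chip5 below 0.03 m), for 0.2 s.
2. the scraper stands on its rubber pad again, let go (horizontal distance between scraper and pad below 0.03 m and height (world z) of scraper below 0.01 m and angle between scraper's own z axis and vertical below 0.1 rad and contact force between the fingers and scraper below 0.3 N), for 0.2 s.
3. a first bar lies flat on the clean plate (((horizontal distance between bar1 and station below 0.13 m and height (world z) of bar1 between 0.0345 and 0.0415 m) or (horizontal distance between bar2 and station below 0.13 m and height (world z) of bar2 between 0.0345 and 0.0415 m) or (horizontal distance between bar3 and station below 0.13 m and height (world z) of bar3 between 0.0345 and 0.0415 m) or (horizontal distance between bar4 and station below 0.13 m and height (world z) of bar4 between 0.0345 and 0.0415 m) or (horizontal distance between bar5 and station below 0.13 m and height (world z) of bar5 between 0.0345 and 0.0415 m) or (horizontal distance between bar6 and station below 0.13 m and height (world z) of bar6 between 0.0345 and 0.0415 m) or (horizontal distance between bar7 and station below 0.13 m and height (world z) of bar7 between 0.0345 and 0.0415 m))), for 0.2 s.
At the end, for the whole second after the job is handed in: Exactly five bars lie flat on the plate (centre within 130 mm of the station's origin, height within 3.5 mm), spare bars lie on mat or bench outside the station, all offcuts are in the catch tray, the scraper stands on its pad (within 30 mm of its centre, tilt < 0.1 rad), all at rest (all of step 1 and horizontal distance between each of chip1, chip2, chip3, chip4, chip5 and tray below 0.108 m and y of each of chip1, chip2, chip3, chip4, chip5 in the frame of station below 0.22 m and horizontal distance between scraper and pad below 0.03 m and height (world z) of scraper below 0.01 m and angle between scraper's own z axis and vertical below 0.1 rad and ((horizontal distance between bar1 and station below 0.13 m and height (world z) of bar1 between 0.0345 and 0.0415 m) or (height (world z) of bar1 below 0.02 m and horizontal distance between bar1 and tray above 0.105 m)) and ((horizontal distance between bar2 and station below 0.13 m and height (world z) of bar2 between 0.0345 and 0.0415 m) or (height (world z) of bar2 below 0.02 m and horizontal distance between bar2 and tray above 0.105 m)) and ((horizontal distance between bar3 and station below 0.13 m and height (world z) of bar3 between 0.0345 and 0.0415 m) or (height (world z) of bar3 below 0.02 m and horizontal distance between bar3 and tray above 0.105 m)) and ((horizontal distance between bar4 and station below 0.13 m and height (world z) of bar4 between 0.0345 and 0.0415 m) or (height (world z) of bar4 below 0.02 m and horizontal distance between bar4 and tray above 0.105 m)) and ((horizontal distance between bar5 and station below 0.13 m and height (world z) of bar5 between 0.0345 and 0.0415 m) or (height (world z) of bar5 below 0.02 m and horizontal distance between bar5 and tray above 0.105 m)) and ((horizontal distance between bar6 and station below 0.13 m and height (world z) of bar6 between 0.0345 and 0.0415 m) or (height (world z) of bar6 below 0.02 m and horizontal distance between bar6 and tray above 0.105 m)) and ((horizontal distance between bar7 and station below 0.13 m and height (world z) of bar7 between 0.0345 and 0.0415 m) or (height (world z) of bar7 below 0.02 m and horizontal distance between bar7 and tray above 0.105 m)) and height (world z) of any of bar1, bar2, bar3 above 0.03 m and height (world z) of any of bar1, bar2, bar4 above 0.03 m and height (world z) of any of bar1, bar2, bar5 above 0.03 m and height (world z) of any of bar1, bar2, bar6 above 0.03 m and height (world z) of any of bar1, bar2, bar7 above 0.03 m and height (world z) of any of bar1, bar3, bar4 above 0.03 m and height (world z) of any of bar1, bar3, bar5 above 0.03 m and height (world z) of any of bar1, bar3, bar6 above 0.03 m and height (world z) of any of bar1, bar3, bar7 above 0.03 m and height (world z) of any of bar1, bar4, bar5 above 0.03 m and height (world z) of any of bar1, bar4, bar6 above 0.03 m and height (world z) of any of bar1, bar4, bar7 above 0.03 m and height (world z) of any of bar1, bar5, bar6 above 0.03 m and height (world z) of any of bar1, bar5, bar7 above 0.03 m and height (world z) of any of bar1, bar6, bar7 above 0.03 m and height (world z) of any of bar2, bar3, bar4 above 0.03 m and height (world z) of any of bar2, bar3, bar5 above 0.03 m and height (world z) of any of bar2, bar3, bar6 above 0.03 m and height (world z) of any of bar2, bar3, bar7 above 0.03 m and height (world z) of any of bar2, bar4, bar5 above 0.03 m and height (world z) of any of bar2, bar4, bar6 above 0.03 m and height (world z) of any of bar2, bar4, bar7 above 0.03 m and height (world z) of any of bar2, bar5, bar6 above 0.03 m and height (world z) of any of bar2, bar5, bar7 above 0.03 m and height (world z) of any of bar2, bar6, bar7 above 0.03 m and height (world z) of any of bar3, bar4, bar5 above 0.03 m and height (world z) of any of bar3, bar4, bar6 above 0.03 m and height (world z) of any of bar3, bar4, bar7 above 0.03 m and height (world z) of any of bar3, bar5, bar6 above 0.03 m and height (world z) of any of bar3, bar5, bar7 above 0.03 m and height (world z) of any of bar3, bar6, bar7 above 0.03 m and height (world z) of any of bar4, bar5, bar6 above 0.03 m and height (world z) of any of bar4, bar5, bar7 above 0.03 m and height (world z) of any of bar4, bar6, bar7 above 0.03 m and height (world z) of any of bar5, bar6, bar7 above 0.03 m and (height (world z) of each of bar6, bar7, scraper below 0.03 m or height (world z) of each of bar5, bar7, scraper below 0.03 m or height (world z) of each of bar5, bar6, scraper below 0.03 m or height (world z) of each of bar4, bar7, scraper below 0.03 m or height (world z) of each of bar4, bar6, scraper below 0.03 m or height (world z) of each of bar4, bar5, scraper below 0.03 m or height (world z) of each of bar3, bar7, scraper below 0.03 m or height (world z) of each of bar3, bar6, scraper below 0.03 m or height (world z) of each of bar3, bar5, scraper below 0.03 m or height (world z) of each of bar3, bar4, scraper below 0.03 m or height (world z) of each of bar2, bar7, scraper below 0.03 m or height (world z) of each of bar2, bar6, scraper below 0.03 m or height (world z) of each of bar2, bar5, scraper below 0.03 m or height (world z) of each of bar2, bar4, scraper below 0.03 m or height (world z) of each of bar2, bar3, scraper below 0.03 m or height (world z) of each of bar1, bar7, scraper below 0.03 m or height (world z) of each of bar1, bar6, scraper below 0.03 m or height (world z) of each of bar1, bar5, scraper below 0.03 m or height (world z) of each of bar1, bar4, scraper below 0.03 m or height (world z) of each of bar1, bar3, scraper below 0.03 m or height (world z) of each of bar1, bar2, scraper below 0.03 m) and linear speed of each of bar1, bar2, bar3, bar4, bar5, bar6, bar7 below 0.03 m/s); the robot touches nothing.
It fails at once if a bar is put on the plate while offcuts are still on it (((horizontal distance between bar1 and station below 0.13 m and height (world z) of bar1 between 0.0345 and 0.0415 m) or (horizontal distance between bar2 and station below 0.13 m and height (world z) of bar2 between 0.0345 and 0.0415 m) or (horizontal distance between bar3 and station below 0.13 m and height (world z) of bar3 between 0.0345 and 0.0415 m) or (horizontal distance between bar4 and station below 0.13 m and height (world z) of bar4 between 0.0345 and 0.0415 m) or (horizontal distance between bar5 and station below 0.13 m and height (world z) of bar5 between 0.0345 and 0.0415 m) or (horizontal distance between bar6 and station below 0.13 m and height (world z) of bar6 between 0.0345 and 0.0415 m) or (horizontal distance between bar7 and station below 0.13 m and height (world z) of bar7 between 0.0345 and 0.0415 m)) and ((horizontal distance between chip1 and station below 0.1 m and height (world z) of chip1 between 0.031 and 0.045 m) or (horizontal distance between chip2 and station below 0.1 m and height (world z) of chip2 between 0.031 and 0.045 m) or (horizontal distance between chip3 and station below 0.1 m and height (world z) of chip3 between 0.031 and 0.045 m) or (horizontal distance between chip4 and station below 0.1 m and height (world z) of chip4 between 0.031 and 0.045 m) or (horizontal distance between chip5 and station below 0.1 m and height (world z) of chip5 between 0.031 and 0.045 m))).
It fails at once if an offcut on the plate is pushed or picked with the fingers (((horizontal distance between chip1 and station below 0.1 m and height (world z) of chip1 between 0.031 and 0.045 m) and contact force between the fingers and chip1 above 2 N) or ((horizontal distance between chip2 and station below 0.1 m and height (world z) of chip2 between 0.031 and 0.045 m) and contact force between the fingers and chip2 above 2 N) or ((horizontal distance between chip3 and station below 0.1 m and height (world z) of chip3 between 0.031 and 0.045 m) and contact force between the fingers and chip3 above 2 N) or ((horizontal distance between chip4 and station below 0.1 m and height (world z) of chip4 between 0.031 and 0.045 m) and contact force between the fingers and chip4 above 2 N) or ((horizontal distance between chip5 and station below 0.1 m and height (world z) of chip5 between 0.031 and 0.045 m) and contact force between the fingers and chip5 above 2 N)).
It fails at once if the spool, tin or pliers are disturbed (moved over 30 mm) (distance of any of spool, tin, pliers from where it was at the start of the episode above 0.03 m).
Of bar1, bar2, bar3, bar4, bar5, bar6, bar7 only 5 to 7 are there at a start; the rules pass over those that are not, and their reading is None.
Of chip1, chip2, chip3, chip4, chip5 only 3 to 5 are there at a start; the rules pass over those that are not, and their reading is None.
At some moment in a run one of bar1, bar2, bar3, bar4, bar5, bar6, bar7 may be knocked a few centimetres aside while the robot is not near it.
Once in a run the grip may slacken for a moment while it holds something.
It also fails if it takes over 200 s, if anything falls off the work surface, if the arm or the gripper's body presses on something with over 40 N, if the wrist force passes 120 N, or if a joint passes its speed limit or range.

## Working session

There is one attempt and no reset: what is moved stays moved. The work goes in short steps, each a Python script; the robot and the scene stay as the last script left them, time stands still between calls to the robot, and variables do not carry over. Pictures are saved under pics/ and viewed, at most 14 in all, crops included, and the job is handed in when it is done.

```bash
mkdir -p pics
python3 - <<'E'
from rig import manip
import cv2,numpy as np
for n in ("top","side"):
    c=manip.camera(n); cv2.imwrite(f"pics/{n}0.png",c["image"][:,:,::-1]); print(n,c["fx"],c["fy"],c["cx"],c["cy"]);print(np.round(c["cam_to_world"],3))
c=manip.camera("wrist");print(c["fx"],c["cx"],c["cy"],np.round(c["mount"],3))
print(manip.get_time(),manip.get_ee_rot())
E
```

```text
top 426.40413758084753 426.40413758084753 315.91617009170574 203.3590682576431
[[ 0.028 -0.988  0.152  0.357]
 [-0.999 -0.032 -0.022 -0.05 ]
 [ 0.026 -0.151 -0.988  1.112]
 [ 0.     0.     0.     1.   ]]
side 454.7661498465155 454.7661498465155 319.79283088504525 194.4296427583453
[[-0.79  -0.433  0.434 -0.118]
 [-0.614  0.553 -0.564  0.779]
 [ 0.004 -0.712 -0.702  1.11 ]
 [ 0.     0.     0.     1.   ]]
309.70691628693146 319.6438834370538 199.8617106008227 [[ 0.    -0.956 -0.295  0.075]
 [ 1.     0.001 -0.     0.   ]
 [ 0.001 -0.295  0.956 -0.121]
 [ 0.     0.     0.     1.   ]]
0.15 [-3.11207285e+00 -4.20872926e-01  2.36837076e-04]
```

View pics/top0.png

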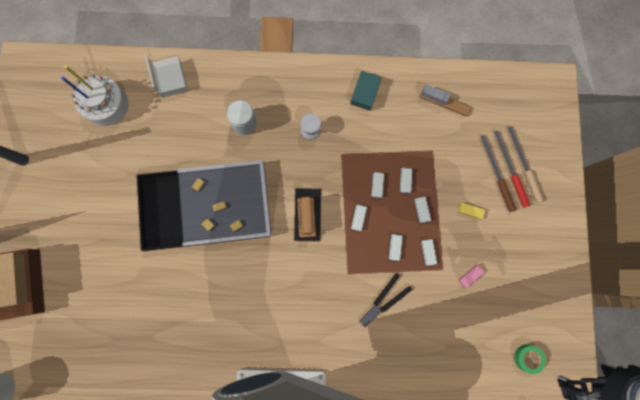

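View pics/side0.png

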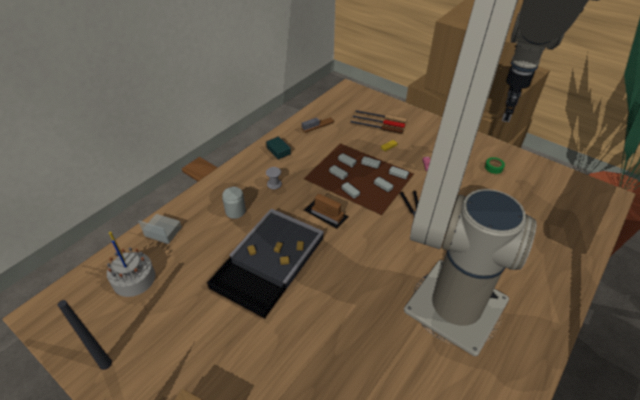

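The top view shows four brass offcuts on the plate (cols 198-236, rows 184-226) and the tray on its left. The scraper is on the pad at (307,215). Seven silver bars lie on the mat (cols 359-430, rows 180-252). The look-alikes are yellow at (472,211) and pink at (472,276), both off the mat. The side view agrees. Next I'll measure.

```bash
cat > h.py <<'E'
from rig import manip
import cv2,numpy as np
from scipy.spatial.transform import Rotation as R
def shot(n):
    c=manip.camera(n); return c,cv2.cvtColor(c["image"],cv2.COLOR_RGB2HSV).astype(int)
def proj(c,uv,z):
    uv=np.atleast_2d(uv).astype(float); T=c["cam_to_world"]
    d=np.c_[(uv[:,0]-c["cx"])/c["fx"],(uv[:,1]-c["cy"])/c["fy"],np.ones(len(uv))]@T[:3,:3].T
    return T[:2,3]+d[:,:2]*((z-T[2,3])/d[:,2])[:,None]
def pix(c,p):
    T=np.linalg.inv(c["cam_to_world"]); q=T[:3,:3]@np.array(p)+T[:3,3]
    return np.array([c["fx"]*q[0]/q[2]+c["cx"],c["fy"]*q[1]/q[2]+c["cy"]])
def blobs(c,mask,z,roi,amin,amax=1e9):
    """roi u0,v0,u1,v1 -> list of (world xy, long-axis angle, sides, area, uv)"""
    m=np.zeros(mask.shape,np.uint8); u0,v0,u1,v1=roi; m[v0:v1,u0:u1]=mask[v0:v1,u0:u1]
    out=[]
    for k in cv2.findContours(m,cv2.RETR_EXTERNAL,cv2.CHAIN_APPROX_NONE)[0]:
        a=cv2.contourArea(k)
        if not amin<a<amax: continue
        w=proj(c,k[:,0],z).astype(np.float32)
        ctr,(s1,s2),_=r=cv2.minAreaRect(w); b=cv2.boxPoints(r)
        e=max((b[1]-b[0],b[2]-b[1]),key=np.linalg.norm)
        out.append((np.array(ctr),np.arctan2(e[1],e[0]),sorted((s1,s2)),a,k[:,0].mean(0)))
    return out
def down(phi):
    """tool pointing down, closing line (tool y) at world angle phi"""
    y=np.array([np.cos(phi),np.sin(phi),0]); z=np.array([0,0,-1.]); x=np.cross(y,z)
    return R.from_matrix(np.c_[x,y,z]).as_rotvec()
E
python3 - <<'E'
from h import *
for n in("top","side"):
    c,h=shot(n); 
    b=c["image"][:,:,::-1]; 
    if n=="top": cv2.imwrite("pics/c1.png",cv2.resize(b[140:290,120:280],None,fx=4,fy=4,interpolation=cv2.INTER_CUBIC)); cv2.imwrite("pics/c2.png",cv2.resize(b[140:290,280:450],None,fx=4,fy=4,interpolation=cv2.INTER_CUBIC))
    np.save(n+".npy",h)
    H,S,V=h[...,0],h[...,1],h[...,2]
    P=lambda l:[print(n,np.round(x[0],3),"ang %.2f"%x[1],np.round(x[2],3),x[3],np.round(x[4])) for x in l]
    if n=="top":
        print("chips");P(blobs(c,(S>90)&(V>70)&(H>12)&(H<32),.04,(182,170,262,240),15))
        print("bars");P(blobs(c,(S<60)&(V>120),.017,(344,155,440,272),30))
        print("mat");P(blobs(c,((H<10)|(H>172))&(S>90)&(V<130),.003,(335,145,445,280),300))
        print("pad");P(blobs(c,V<45,.004,(285,180,330,248),50))
        print("scraper");P(blobs(c,(S>100)&(V>70),.068,(298,192,316,238),20))
        print("st");P(blobs(c,~((S>70)&(V>90)),.033,(125,155,280,260),1000))
        print("tray");P(blobs(c,V<35,.033,(125,155,280,260),400))
E
```

```text
chips
top [0.459 0.125] ang -0.94 [0.019 0.027] 67.5 [236. 225.]
top [0.46  0.197] ang 0.83 [0.021 0.025] 76.0 [208. 224.]
top [0.507 0.171] ang -1.21 [0.017 0.032] 68.5 [219. 206.]
top [0.562 0.228] ang -0.47 [0.021 0.029] 75.5 [198. 184.]
bars
top [ 0.408 -0.368] ang 0.20 [0.032 0.067] 281.5 [429. 252.]
top [ 0.418 -0.281] ang -0.11 [0.03  0.067] 272.0 [395. 247.]
top [ 0.492 -0.185] ang -0.21 [0.03  0.068] 262.0 [358. 217.]
top [ 0.52  -0.352] ang 0.22 [0.031 0.066] 258.5 [422. 209.]
top [ 0.582 -0.234] ang -0.07 [0.03  0.067] 246.0 [377. 184.]
top [ 0.597 -0.309] ang -0.01 [0.029 0.067] 247.5 [405. 180.]
mat
pad
top [ 0.499 -0.053] ang 0.03 [0.061 0.132] 293.5 [308. 217.]
scraper
top [ 0.485 -0.05 ] ang 0.09 [0.039 0.102] 585.5 [306. 217.]
st
top [0.512 0.212] ang -1.42 [0.203 0.327] 9874.5 [203. 205.]
tray
top [0.495 0.321] ang 0.15 [0.1  0.19] 2806.5 [159. 210.]
```

View pics/c1.png

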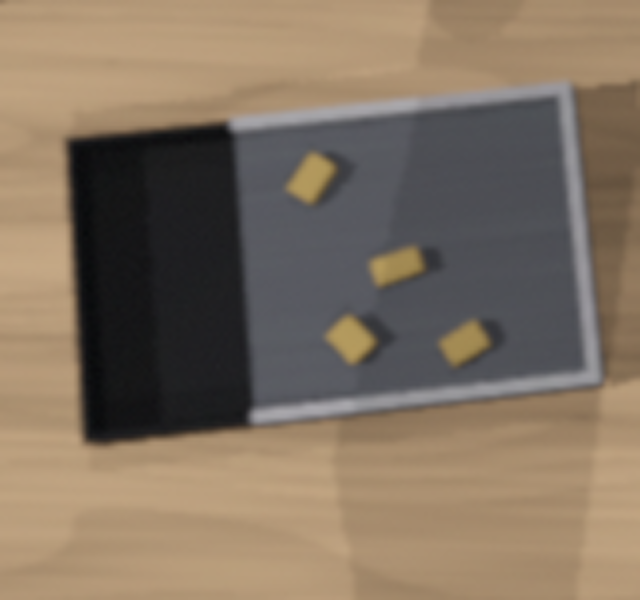

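View pics/c2.png

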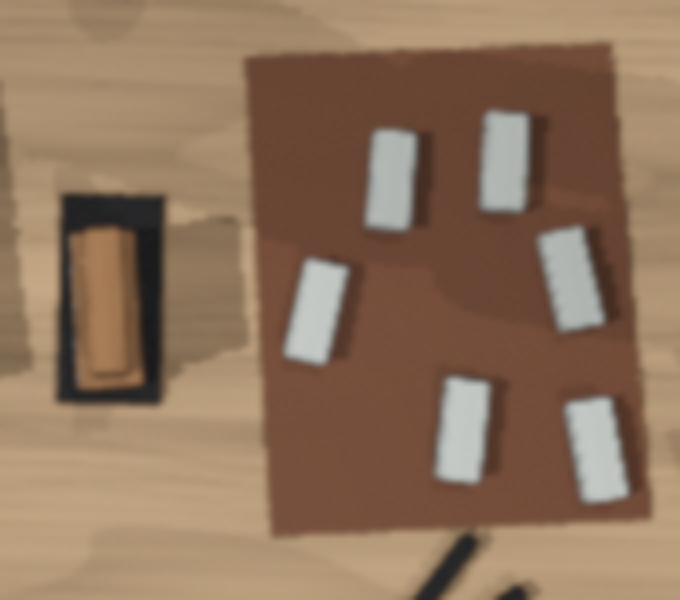

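There are six silver bars on the mat and four offcuts: (198,184), (219,206), (208,224) and (236,225). The corners in crop 1 give the station pose, and crop 2 gives the pad and scraper.

```bash
cat > geo.py <<'E'
from h import *
import json
def fit(w,l):
    w=np.array(w);l=np.array(l);wc,lc=w.mean(0),l.mean(0)
    a=w-wc;b=l-lc; th=np.arctan2((b[:,0]*a[:,1]-b[:,1]*a[:,0]).sum(),(a*b).sum())
    M=np.array([[np.cos(th),-np.sin(th)],[np.sin(th),np.cos(th)]])
    t=wc-M@lc; return t,th,np.abs(w-(l@M.T+t)).max()
E
python3 - <<'E'
from geo import *
c,h=shot("top")
U=lambda o,p:np.array(o)+np.array(p)/4-.375
w=proj(c,U((120,140),[(572,82),(602,382),(230,122),(250,422)]),.038)
t,th,e=fit(w,[(.098,-.103),(-.098,-.103),(.098,.115),(-.098,.115)]);print("station",t,th,e)
w=proj(c,U((280,140),[(63,195),(165,195),(162,404),(58,403)]),.004)
p,pt,e=fit(w,[(.07,.035),(.07,-.035),(-.07,-.035),(-.07,.035)]);print("pad",p,pt,e)
w=proj(c,U((280,140),[(82,228),(132,227),(131,374),(92,376)]),.072)
s,st,e=fit(w,[(.045,.012),(.045,-.012),(-.045,-.012),(-.045,.012)]);print("scr",s,st,e,w)
M=R.from_euler("z",th).as_matrix()[:2,:2]
for b in blobs(c,(h[...,1]>90)&(h[...,2]>70)&(h[...,0]>12)&(h[...,0]<32),.038,(182,170,262,240),15): print("chip",M.T@(b[0]-t))
json.dump(dict(st=[*t,th],pad=[*p,pt],scr=[*s,st]),open("g.json","w"))
for ph in(st+np.pi/2,st-np.pi/2):
    print(manip.solve_ik([*s,.15],down(ph)), manip.solve_ik([*(t+M@[.034,.115]),.14],down(ph+th-st)),manip.solve_ik([*(t+M@[-.034,-.07]),.08],down(ph+th-st)))
E
```

```text
station [0.51903418 0.1554607 ] 0.14603174048582757 0.002138553856058878
pad [ 0.49829395 -0.05383034] 0.014627485568127345 0.001791901965970344
scr [ 0.48803836 -0.05193132] 0.061559095418768785 0.003492750082207903 [[ 0.53281683 -0.03369289]
 [ 0.53444257 -0.06457531]
 [ 0.44341472 -0.06660618]
 [ 0.44147932 -0.04285089]]
chip [-0.06305914 -0.02088175]
chip [-0.05230696  0.04974995]
chip [-0.00913471  0.01714312]
chip [0.05373308 0.06589576]
[-1.30258187e-01  3.87280856e-01  1.99406748e+00 -4.44089210e-16
  7.60244313e-01 -1.76261361e+00] [ 4.53113029e-01  5.36354193e-01  1.75261759e+00 -4.44089210e-16
  8.52620866e-01 -1.26371504e+00] [ 1.38821304e-01  5.27970281e-01  1.99427934e+00 -4.44089210e-16
  6.19343032e-01 -1.57800676e+00]
[-1.30258187e-01  3.87280856e-01  1.99406748e+00 -4.44089210e-16
  7.60244313e-01  1.37897904e+00] [0.45311303 0.53635419 1.75261759 0.         0.85262087 1.87787762] [0.1388213  0.52797028 1.99427934 0.         0.61934303 1.56358589]
```

```bash
cat >> geo.py <<'E'
g=json.load(open("g.json"))
st=np.array(g["st"]);pad=np.array(g["pad"]);scr=np.array(g["scr"])
def W(x,y): return st[:2]+R.from_euler("z",st[2]).as_matrix()[:2,:2]@[x,y]
def look(name,crop,f):
    c,h=shot("top");u0,v0,u1,v1=crop
    cv2.imwrite(f"pics/{name}.png",cv2.resize(c["image"][v0:v1,u0:u1,::-1],None,fx=f,fy=f,interpolation=cv2.INTER_CUBIC));return c,h
def stat(t=""): print(t,"t%.1f w%.4f g%.0f"%(manip.get_time(),manip.get_width(),manip.get_grip_force()),"F",np.round(manip.get_contact_force(),1),"p",np.round(manip.get_position(),4))
E
python3 - <<'E'
from geo import *
o=down(scr[2]-np.pi/2)
manip.command_gripper(.06,60)
manip.move_to([*scr[:2],.16],o)
manip.servo_line([*scr[:2],.055],rate=.1); stat()
manip.command_gripper(0,60); stat("closed")
manip.servo_line([*scr[:2],.14],rate=.15); stat("up")
q=down(st[2]-np.pi/2)
def stroke(x):
    manip.move_to([*W(x,-.068),.14],q)
    manip.servo_line([*W(x,-.068),.0820],rate=.1); stat("down")
    manip.servo_line([*W(x,.118),.0820],rate=.09); stat("end")
    manip.servo_line([*W(x,.112),.14],rate=.15)
stroke(-.034)
c,h=look("s1",(120,120,330,290),3)
E
```

```text
t4.2 w0.0602 g0 F [-0.5  0.5 -0.3] p [ 0.4885 -0.052   0.0555]
closed t4.6 w0.0234 g59 F [-1.1  0.5  6.8] p [ 0.4883 -0.052   0.0555]
up t5.3 w0.0237 g59 F [ 0.  -0.1 -1.7] p [ 0.4875 -0.0518  0.1395]
down t6.6 w0.0233 g59 F [ 0.1 -0.1 -2. ] p [0.4953 0.0826 0.0817]
end t8.9 w0.0230 g59 F [-0.3 -0.5 -2.2] p [0.4683 0.2669 0.082 ]
```

View pics/s1.png

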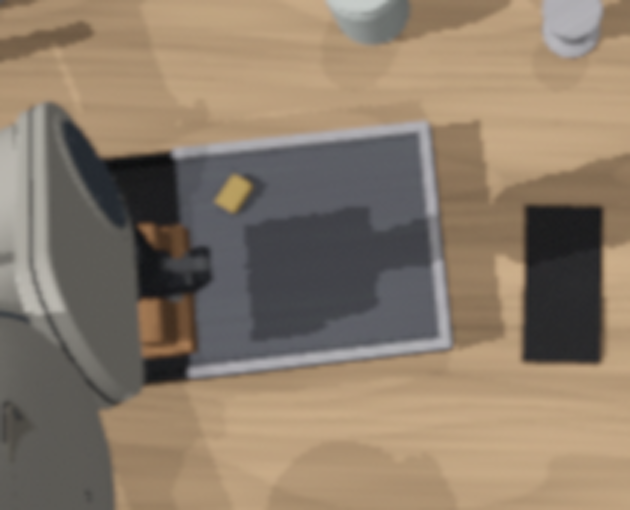

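The three offcuts on that side went into the tray. One is left at crop (233,193). I'll do the +x stroke, then a check.

Run:
```python
from geo import *
q=down(st[2]-np.pi/2)
x=.034
manip.move_to([*W(x,-.03),.15],q)
manip.servo_line([*W(x,-.03),.0820],rate=.1); stat("down")
manip.servo_line([*W(x,.118),.0820],rate=.09); stat("end")
manip.servo_line([*W(x,.112),.15],rate=.15)
o=down(pad[2]-np.pi/2)
manip.move_to([*pad[:2],.16],o); stat("over pad")
look("s2",(120,120,330,290),3)
```

```text
down t11.0 w0.0237 g59 F [-0.3  0.7 -1.9] p [0.5569 0.1311 0.0817]
end t12.8 w0.0236 g59 F [ 0.2 -0.1 -2.8] p [0.5356 0.2767 0.082 ]
over pad t14.6 w0.0236 g59 F [ 0.   0.1 -1.7] p [ 0.4987 -0.0531  0.1599]
```

View pics/s2.png

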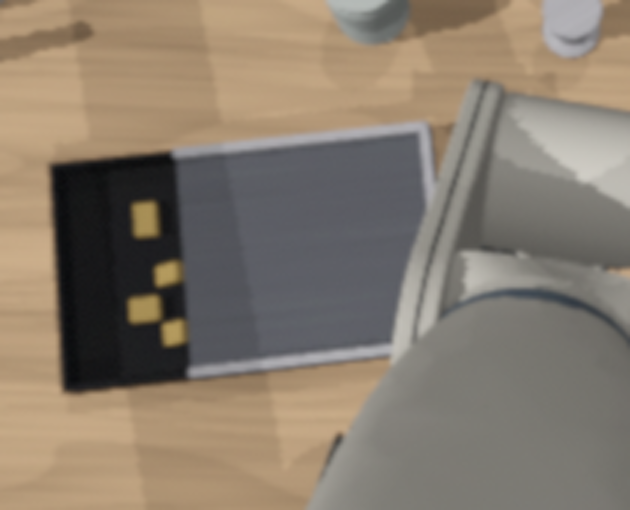

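All four offcuts are in the tray (crop cols 128-187, rows 200-345) and the plate is clean. I'll return the scraper to the pad.

Run:
```python
from geo import *
manip.servo_line([*pad[:2],.060],rate=.08); stat()
for z in np.arange(.059,.0525,-.001):
    manip.servo_line([*pad[:2],z],rate=.02)
    if manip.get_contact_force()[2]>3: break
stat("touch")
manip.command_gripper(.06); manip.hold(.3); stat("open")
manip.servo_line([*pad[:2],.16],rate=.12)
manip.move_to([*W(0,0),.22],down(st[2]-np.pi/2)); stat()
look("s3",(280,120,490,320),3)
```

```text
t16.1 w0.0233 g59 F [-0.4  0.5 -2.5] p [ 0.4987 -0.0539  0.0604]
touch t17.3 w0.0239 g60 F [-0.5  0.4  3.9] p [ 0.4985 -0.0539  0.0553]
open t18.0 w0.0600 g0 F [0.3 0.4 0.7] p [ 0.4983 -0.0538  0.055 ]
 t19.9 w0.0603 g0 F [ 0.3  0.7 -0.4] p [0.5185 0.1547 0.2191]
```

View pics/s3.png

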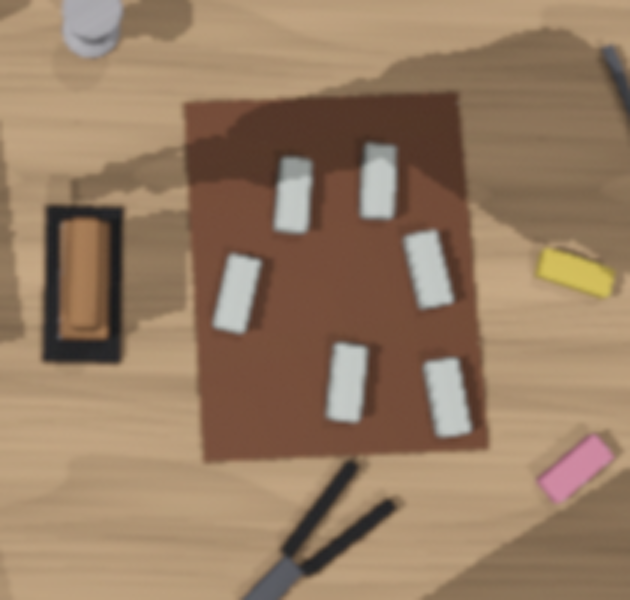

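The scraper stands upright and centred on the pad. The six plain silver bars on the mat at full-picture (358,217), (377,184), (405,180), (422,209), (395,247) and (429,252) fit the description. The yellow (472,211) and pink (472,276) pieces are look-alikes off the mat. The first bar goes next.

```bash
cat > bar.py <<'E'
from geo import *
def bars():
    c,h=shot("top")
    return blobs(c,(h[...,1]<75)&(h[...,2]>95),.018,(335,130,450,290),120)
def pick_place(slot):
    b=bars(); b=[x for x in b if .055<x[2][1]<.075 and .024<x[2][0]<.037]
    x=min(b,key=lambda q:np.hypot(*(q[0]-st[:2])))
    p=x[0]; a=(x[1]+np.pi/2)%np.pi-np.pi/2
    print(len(b),"bars; take",np.round(p,3),"%.2f"%a,np.round(x[2],3))
    o=down(a-np.pi/2)
    manip.move_to([*p,.13],o)
    manip.command_gripper(.05,60)
    manip.servo_line([*p,.0255],rate=.12)
    stat("at"); manip.command_gripper(0,60); stat("grip")
    manip.servo_line([*p,.13],rate=.15); stat("lift")
    if not .022<manip.get_width()<.03: print("MISSED"); return False
    q=down(st[2]-np.pi/2); s=W(*slot)
    manip.move_to([*s,.13],q)
    if not .022<manip.get_width()<.03: print("LOST"); return False
    manip.servo_line([*s,.058],rate=.12)
    for z in np.arange(.057,.050,-.001):
        manip.servo_line([*s,z],rate=.03)
        if manip.get_contact_force()[2]>2.5: break
    stat("placed"); manip.command_gripper(.036); manip.hold(.15)
    manip.servo_line([*s,.13],rate=.15)
    manip.move_to([*W(0,.03),.2],q)
    return True
slots=[(.042,.06),(-.042,.06),(.042,.005),(-.042,.005),(.0,-.05)]
E
python3 - <<'E'
from bar import *
print(pick_place(slots[0])); look("b1",(120,120,450,290),2)
E
```

```text
6 bars; take [ 0.492 -0.186] -0.21 [0.033 0.07 ]
at t22.7 w0.0501 g0 F [-0.3 -0.2  0.3] p [ 0.4928 -0.1859  0.026 ]
grip t23.0 w0.0245 g60 F [-1.1  0.9  6. ] p [ 0.493  -0.186   0.0265]
lift t23.9 w0.0244 g59 F [-0.1  0.3 -1.2] p [ 0.4918 -0.1855  0.1294]
placed t27.4 w0.0246 g60 F [-2.5 -1.1  5.2] p [0.5519 0.221  0.0535]
True
```

View pics/b1.png

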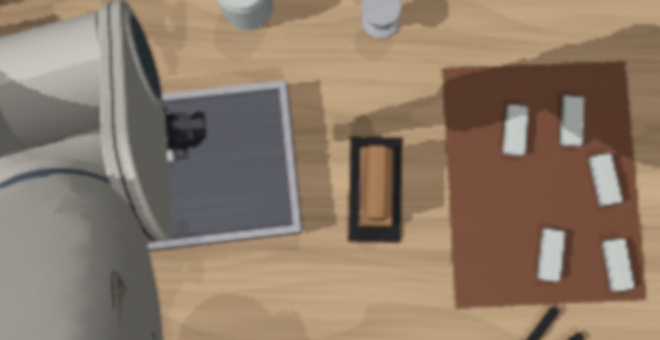

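Five bars are left on the mat and the contact height shows the first one seated flat (the arm hides it). I'll carry on with the next three, checking each grip.

```bash
sed -i 's/\.0255\]/.0265]/' bar.py
python3 - <<'E'
from bar import *
for i in (1,2,3):
    if not pick_place(slots[i]): break
b=bars(); print([np.round(x[0],3) for x in b])
manip.move_to([.45,-.2,.3],down(-np.pi/2)); look("b4",(120,120,450,290),2)
E
```

```text
5 bars; take [ 0.58  -0.235] -0.07 [0.033 0.069]
at t31.9 w0.0500 g0 F [ 0.2 -0.1  0.6] p [ 0.5809 -0.2348  0.0271]
grip t32.2 w0.0243 g60 F [-1.6 -0.9  7.8] p [ 0.581  -0.2349  0.0277]
lift t33.1 w0.0244 g59 F [ 0.6  0.2 -1.6] p [ 0.5796 -0.2342  0.1292]
placed t36.5 w0.0246 g60 F [-2.1 -0.5  8. ] p [0.4688 0.2087 0.0547]
4 bars; take [ 0.419 -0.281] -0.10 [0.034 0.069]
at t41.1 w0.0501 g0 F [ 0.3 -0.2  0.3] p [ 0.4191 -0.2816  0.027 ]
grip t41.5 w0.0244 g59 F [-1.6  1.   6.3] p [ 0.4192 -0.2817  0.0275]
lift t42.3 w0.0242 g59 F [-0.5  0.6 -2.2] p [ 0.4182 -0.281   0.1295]
placed t45.8 w0.0241 g60 F [-2.3 -0.4  5.2] p [0.56   0.1666 0.0546]
3 bars; take [ 0.595 -0.31 ] -0.13 [0.033 0.069]
at t50.5 w0.0497 g0 F [ 0.5  0.8 -0.4] p [ 0.5956 -0.3103  0.0272]
grip t50.8 w0.0245 g57 F [-1.2  0.3  5.5] p [ 0.5958 -0.3104  0.0279]
lift t51.7 w0.0248 g57 F [-0.3  0.4 -3.1] p [ 0.5943 -0.3096  0.1291]
placed t55.2 w0.0247 g59 F [-2.8 -2.  11.1] p [0.4768 0.1543 0.0548]
[array([ 0.408, -0.368]), array([ 0.519, -0.352])]
```

View pics/b4.png

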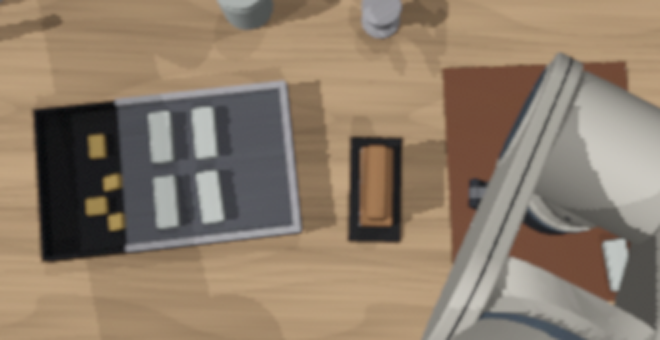

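Four bars lie flat on the plate (crop cols 150-222, rows 107-228). Two remain on the mat. Now the fifth, then a final look.

Run:
```python
from bar import *
manip.move_to([*W(0,.03),.2],down(st[2]-np.pi/2))
print(pick_place(slots[4]))
print([np.round(x[0],3) for x in bars()])
manip.set_joints([-1.321,.423,1.63,0,1.089,-.019]); stat(); look("b5",(120,100,450,300),2)
```

```text
2 bars; take [ 0.519 -0.352] 0.23 [0.035 0.069]
at t63.1 w0.0502 g0 F [ 0.3 -0.   0.3] p [ 0.5192 -0.3526  0.0271]
grip t63.4 w0.0246 g60 F [-1.   0.3  7.2] p [ 0.5194 -0.3527  0.0277]
lift t64.3 w0.0244 g59 F [-0.3  0.6 -2.4] p [ 0.5181 -0.3518  0.1292]
placed t67.7 w0.0241 g60 F [-2.9 -0.5  8.4] p [0.5263 0.106  0.0547]
True
[array([ 0.408, -0.368])]
 t72.4 w0.0361 g0 F [-0.1  0.5  0.7] p [ 0.1667 -0.6021  0.2533]
```

View pics/b5.png

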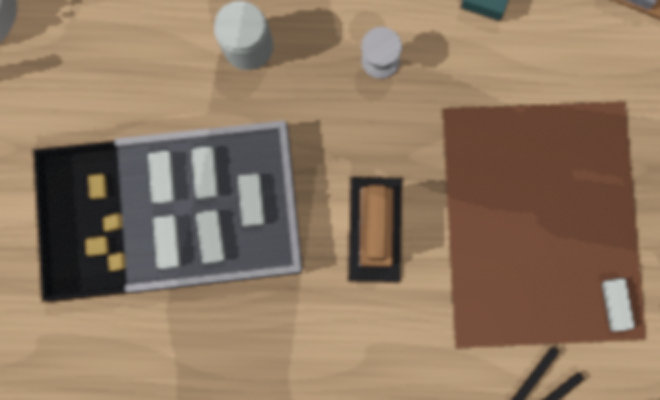

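Five bars lie flat and separate on the plate, and the spare is on the mat at crop (618,304). The four offcuts are in the tray, the scraper is on its pad, and the tin, spool and pliers haven't moved. I'm handing it in.

```bash
python3 -c "
from rig import manip
print(manip.sign_off())"
```

```text
the job is handed in; nothing more can be done
None
```

I've handed the job in, though the sign-off call returned no verdict: all four offcuts are in the tray, the scraper stands on its pad, five bars lie flat on the plate, and the spare bar is still on the mat.

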